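# Shut the kit drawer, pull the hitch latch and hold the tongue off the ball

## Task

On the fit-up stand, first push the open kit drawer fully home, because it blocks the latch. Then take the upright grip of the hitch latch, pull it sideways towards the drawer side until it meets its stop while the coupler still sits on the ball, and only then lift the tongue roughly level off the ball. The program finishes while the gripper still holds it steady over the ball, about 8 cm higher than it sat and carried by nothing else, with the drawer still shut; leave the carton, the steel square and the tube offcut where they are.

Things in the scene. Friction and masses are not known exactly. Their poses are not given: they have to be found in the camera images.
- stand: Fixed steel fit-up stand; place and yaw vary. Base plate 12 mm thick, x -65 to 235, y -70 to 215 mm. Origin on the table under the tow ball; x runs along the tongue (away from the robot at yaw 0), y from the ball towards the drawer housing, z up. Grey drawer housing: x 75 to 230, y 57 to 213 mm, 100 mm high.
- ball (a point): Centre of the steel tow ball, 75 mm above the table; axes as the stand. Ball 50 mm across, flat top 98 mm and flat underside 60 mm above the table, on a 22 mm neck.
- saddle (a point): Middle of the saddle's top, which carries the tongue's tail: stand frame x = 120, y = 0 mm, 61 mm above the table. 30 mm long in x; two side cheeks rise to 81 mm above the table, 48 mm apart.
- drawer (a joint): How far the kit drawer is open, in m: 0 = home against its stop, 0.11 at most; starts 0.06 to 0.10 open. Slides along the stand's x, shuts towards +x. No spring; about 2.5 N friction keeps it where left, slow pushing takes 3 to 5 N. While open it stands 3 to 5 mm beside the latch's cheek and stops the latch from being pulled.
- drawer_front (a point): Point on the drawer's front face (looks to the stand's -x, 156 mm wide, 15 to 95 mm above the table): mid-width, 60 mm above the table. Moves with the drawer; shut, it lies at x = 65, y = 135 mm in the stand's frame. A steel lip 90 mm wide sticks out 10 mm, 82 to 89 mm above the table. Push on face or lip to shut it.
- tongue: Loose steel hitch coupler: head 68 x 68 mm, open below, over the ball, with a 40 mm square tube stub to x = 142 mm; 0.76 kg with latch (varies 20 %). Origin mid-socket, at the ball's centre when seated; axes as the stand. Head top z = 29 mm, underside -14 mm. Rests on ball top and saddle, 2 to 4 mm side play. Centre of mass at about x = 33, y = 5 mm, under the latch grip.
- socket (a point): Middle of the socket, same as the tongue's origin.
- latch (a joint): Latch pull in m along the tongue's +y (to the drawer side): 0 = closed, jaw 4 mm under the ball's underside, tongue cannot lift; 0.018 = at its stop, jaw clear of the ball. A spring returns it: 2.8 N closed, 5.3 N at the stop. Hold it open while lifting; once the socket leaves the ball the tongue slides sideways under the held grip until the latch is closed again, which is normal.
- latch_grip (a point): On the latch's upright grip, a dark steel plate 30 mm along the tongue's x, 10 mm thick along y, from 36 to 81 mm above the tongue's origin. This point: x = 34, y = 0 (closed), 62 mm above that origin. The latch's flat top arm lies below z = 37 mm. Pinch the plate from above with the fingers closing along y; it may carry the whole tongue.
- rivet_box: Bystander: cardboard carton 55 x 85 x 38 mm lying on the table, origin under its centre.
- square: Bystander: steel square, legs 100 mm (x) and 89 mm (y), 12 mm high, origin at its outer corner, on the table.
- offcut: Bystander: upright steel tube offcut, 60 mm across, 55 mm high, origin under its centre.
Mind the look-alikes: they are no part of the job. What is meant by the tongue is not orange, and is the smaller of those in its own colour.

How it is judged:
On the way, in this order (a step that is already met when the one before it is completed fails the run):
1. the kit drawer is pushed fully home (within 4 mm) (value of joint drawer below 0.004 m), for 0.2 s.
2. the latch is pulled at least 13 mm while the coupler still sits on the ball (risen less than 8 mm) and the drawer is shut (value of joint latch above 0.013 m and z of socket in the frame of stand below 0.083 m and value of joint drawer below 0.004 m), for 0.1 s.
3. the coupler is lifted clear of the ball, at least 50 mm up, in the gripper (z of socket in the frame of stand above 0.125 m and contact force between the fingers and tongue above 1 N), for 0.2 s.
At the end, for the whole second after the job is handed in: The tongue is held still in the gripper (under 30 mm/s, fingers pressing on it or its latch), its socket 50 to 160 mm above its seated height and within 60 mm sideways of the ball, tilted less than 20 degrees, touching neither ball, saddle nor drawer; the kit drawer is within 4 mm of home (all of step 3 and z of socket in the frame of stand below 0.235 m and horizontal distance between socket and ball below 0.06 m and angle between tongue's own z axis and vertical below 0.35 rad and contact force between tongue and stand below 0.3 N and linear speed of tongue below 0.03 m/s and value of joint drawer below 0.004 m); the arm keeps its last pose, push and grip.
It fails at once if the carton is pushed more than 25 mm from its place (distance of rivet_box from where it was at the start of the episode above 0.025 m).
It fails at once if the steel square is pushed more than 25 mm from its place (distance of square from where it was at the start of the episode above 0.025 m).
It fails at once if the tube offcut is pushed more than 25 mm from its place (distance of offcut from where it was at the start of the episode above 0.025 m).
It also fails if it takes over 53 s, if anything falls off the work surface, if the arm or the gripper's body presses on something with over 40 N, if the wrist force passes 120 N, or if a joint passes its speed limit or range.

## Robot

A 6-joint arm with a two-finger parallel gripper is mounted at the origin on the work surface. World frame = base frame: x ahead of the robot, y to its left, z up, the work surface at z = 0. Lengths are in m, angles in rad, forces in N, time in s.
With the tool pointing down it reaches from about 0.375 to 0.975 m from the base axis. Payload 3.8 kg.
Tool frame: the origin (TCP) lies on the mounting face of the last link; the fingertips stand 166 mm ahead of it and the grasp point (between the pads) lies 147 mm ahead of it; z points along the fingers, y is the line along which they close (so a half turn about z gives the same grasp; the last joint's range is limited). The gripper opens to 88 mm and grips with 3 to 60 N. Pads are 18 mm wide; open, the fingers measure 123 mm over their backs; the gripper's body (75 mm by 187 mm) begins 45 mm behind the grasp point.
Start: joints at [-1.293, 0.264, 1.604, -0, 1.274, -0.037], TCP at [0.209, -0.642, 0.405] pointing down, gripper open.
Joint ranges: [-2.63, 2.63], [-0.94, 2.18], [0.31, 2.57], [-1.31, 4.45], [0, 2.66], [-2.55, 2.55]. Speed limits (rad/s): [2.57, 2.57, 3.14, 3.14, 3.14, 3.14].

## Interface

Orientations are given as a unit quaternion [x, y, z, w].
In Python, from rig import reach, move_straight, goto_joints, move_gripper, dwell, inverse_kinematics, sense, camera, camera_model, Unreachable, close_job gives the robot as it stands. Calls block until the motion is done:
- reach(position, orientation): joint-space move of the TCP to a pose.
- move_straight(position, frame=None, v=0.15): straight line of the TCP; frame=None keeps the orientation; v is the mean speed in m/s.
- goto_joints(angles): joint-space move.
- move_gripper(opening, grip_force=None): finger opening in m; grip_force is the grip in N (None keeps the last); returns when the fingers have stopped.
- dwell(seconds).
- inverse_kinematics(position, orientation): joint angles nearest the present ones, or None.
- sense(): the state.
- camera(name): name is "scene" or "top" or "wrist"; returns the picture (480x640x3 uint8, red, green, blue); there is no depth.
- camera_model(name): a dict with "fx", "fy", "cx", "cy" (pixels), "pose" (4x4, takes a point from camera to world coordinates); the wrist camera has in their place "mount" (4x4, takes a point from camera to tool coordinates, whose origin is the TCP and whose axes are the flange's). Camera axes: x right, y down, z forward; pixel columns grow to the right and rows downward; lengths in m; the calibration is good to about 2 mm. The wrist camera is an equidistant fisheye: a pixel r from the principal point sees the ray r / f radians off the axis. A picture is of the moment at which its call begins: read the wrist's pose just before it. camera_model takes no time and is no camera call.
A pose or a line that the arm cannot do raises Unreachable and nothing moves.
- close_job(): hands the job in; it is judged then, once.
The state is a dict: "time_s": time; "joint_pos": joint angles; "qd": joint speeds; "joint_efforts": joint torques, N m; "tcp_pos": TCP position; "ee_rot": TCP orientation; "ft_force": force on the tool from outside, world axes, zero at the start; "moment": the same for the moment, N m; "finger_gap": finger opening in m; "grip_force": force on a finger pad.
Only numpy, scipy, OpenCV 4.12 (cv2) and the standard library are available. Lean on these libraries where they do the work, as an engineer would, in place of code of your own. Each camera call takes 0.05 s, during which the arm holds its last target. There are 200 camera calls.

## Working session

There is one attempt and no reset: what is moved stays moved. The work goes in short steps, each a Python script; the robot and the scene stay as the last script left them, time stands still between calls to the robot, and variables do not carry over. Pictures are saved under pics/ and viewed, at most 10 in all, crops included, and the job is handed in when it is done.

```bash
ls; mkdir -p pics
python3 - <<'E'
from rig import *
import cv2,numpy as np
for n in("top","scene"):
    im=camera(n); cv2.imwrite(f"pics/{n}0.png",im[:,:,::-1])
    m=camera_model(n); print(n,m["fx"],m["fy"],m["cx"],m["cy"],np.round(m["pose"],4).tolist())
print(sense())
E
```

```text
pics
top 598.2767360606565 598.2767360606565 320.2809407975096 235.0463541260323 [[0.0099, -0.9945, 0.1044, 0.426], [-0.9999, -0.0111, -0.0111, -0.021], [0.0122, -0.1043, -0.9945, 1.4391], [0.0, 0.0, 0.0, 1.0]]
scene 447.0633003598428 447.0633003598428 320.0877964393514 236.511443146363 [[0.5819, 0.5137, -0.6305, 1.2844], [0.8133, -0.3756, 0.4444, -0.5629], [-0.0085, -0.7714, -0.6363, 0.846], [0.0, 0.0, 0.0, 1.0]]
{'time_s': 0.1, 'joint_pos': array([-1.29290470e+00,  2.64689841e-01,  1.60520875e+00,  1.92541478e-05,
        1.27369697e+00, -3.68891511e-02]), 'qd': array([-0.00013803, -0.00253852, -0.00270823, -0.00168799,  0.00033446,
       -0.00019676]), 'joint_efforts': array([ 3.49559823e-04, -5.03619003e+01, -3.58073795e+01,  7.30969710e-02,
        2.33170995e-02, -6.32002934e-05]), 'tcp_pos': array([ 0.20891241, -0.64154581,  0.40351956]), 'ee_rot': array([ 9.87639628e-01,  1.56738518e-01, -1.11248911e-04, -9.95298596e-04]), 'ft_force': array([-0.47641715, -0.29211907, -0.52380115]), 'moment': array([ 0.01257382, -0.0057968 , -0.01751196]), 'grip_force': 0.0, 'finger_gap': 0.08812313701901715}
```

View pics/top0.png

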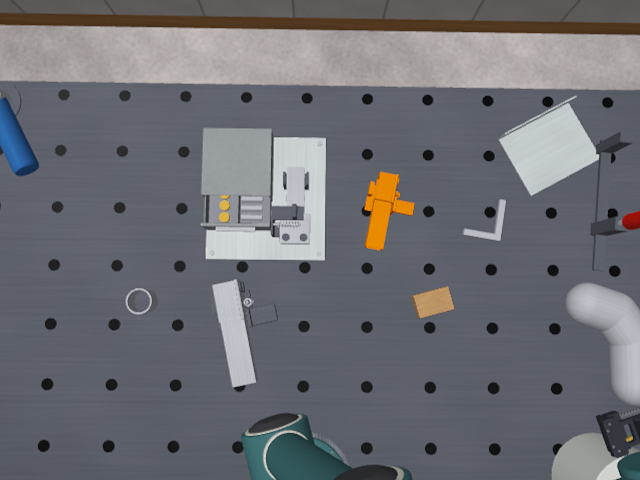

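View pics/scene0.png

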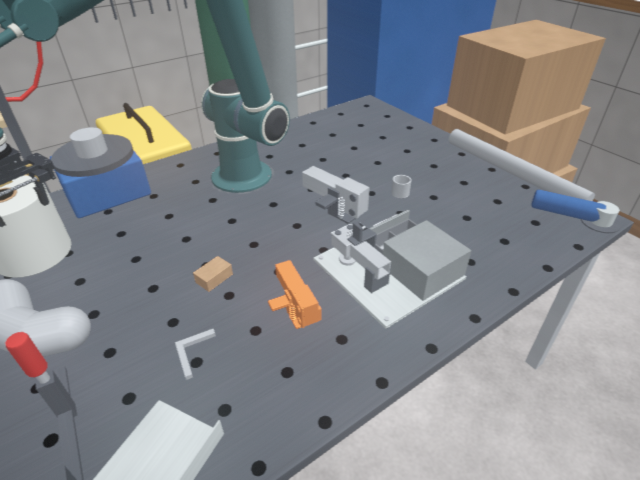

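Top view: three coupler-like things: orange one at (388,210), a large light-grey one lying on the table at (235,330), and the small grey one on the stand's ball at (293,215). The tongue is not orange and is the smaller grey one, so it is the one on the stand. I'll confirm that in a crop and measure the plate.

```bash
cat > h.py <<'E'
from rig import *
import cv2,numpy as np
from scipy.spatial.transform import Rotation as R
def ray(n,px):
    m=camera_model(n);P=np.array(m["pose"])
    d=P[:3,:3]@np.array([(px[0]-m["cx"])/m["fx"],(px[1]-m["cy"])/m["fy"],1]);return P[:3,3],d
def onz(n,px,z):
    o,d=ray(n,px);return o+d*(z-o[2])/d[2]
def proj(n,p):
    m=camera_model(n);P=np.array(m["pose"]);c=P[:3,:3].T@(np.array(p)-P[:3,3])
    return np.array([m["fx"]*c[0]/c[2]+m["cx"],m["fy"]*c[1]/c[2]+m["cy"]])
E
python3 - <<'E'
from h import *
im=cv2.imread("pics/top0.png")
cv2.imwrite("pics/crop1.png",cv2.resize(im[118:268,190:340],None,fx=4,fy=4,interpolation=cv2.INTER_CUBIC))
g=im.min(2)
k=((g>185)*255).astype(np.uint8); k[:,:195]=0;k[:,335:]=0;k[:120]=0;k[266:]=0
ys,xs=np.nonzero(k); print(xs.min(),xs.max(),ys.min(),ys.max())
# edges of plate: right edge (y=-70), front edge (x=-65), subpixel half-level crossings
def cross(a):
    a=a.astype(float); lvl=150
    i=np.nonzero((a[:-1]>lvl)&(a[1:]<=lvl))[0][-1]; return i+(a[i]-lvl)/(a[i]-a[i+1])
right=[(cross(g[r,300:345])+300,r) for r in range(145,255,5)]
front=[(c,cross(g[235:275,c])+235) for c in range(212,320,5)]
back=[(c,160-cross(g[160:120:-1,c])) for c in range(280,320,4)]
def fit(p):
    w=np.array([onz("top",(u+.0,v),.012)[:2] for u,v in p]); vx,vy,x,y=cv2.fitLine(w.astype(np.float32),cv2.DIST_HUBER,0,.01,.01).ravel(); return np.array([x,y]),np.array([vx,vy]), np.abs((w-[x,y])@[-vy,vx]).max()
F={}
for n,p in(("right",right),("front",front),("back",back)):
    c,d,e=fit(p);F[n]=(c,d);print(n,c,np.degrees(np.arctan2(d[1],d[0])),e)
def X(a,b):
    t=np.linalg.solve(np.c_[a[1],-b[1]],b[0]-a[0]);return a[0]+t[0]*a[1]
a,b=X(F["right"],F["front"]),X(F["right"],F["back"]);print(a,b,np.linalg.norm(a-b),"expect .300")
E
```

```text
206 325 138 259
right [ 0.6675234  -0.04678546] -0.10819414 0.0005103000009323593
front [0.5163416  0.09796836] -89.86499 0.0005878701728333006
back [0.81581944 0.01983191] -89.92371 0.0005574997036765953
[ 0.516682   -0.04650062] [ 0.8159085  -0.04706566] 0.299227 expect .300
```

View pics/crop1.png

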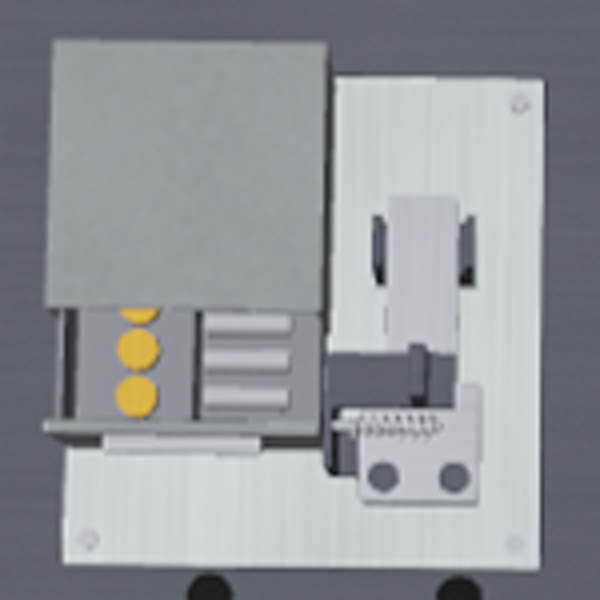

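The crop confirms it: the small grey coupler sits on the stand, with the dark upright grip at crop (418,375), which is top (294.5,211.8). The drawer lip edge is at crop y of about 450. I'll check those points, then push the drawer.

```bash
cat >> h.py <<'E'
S0=np.array([.5813,.0234,0])
Q=np.array([1.,0,0,0])
def st(*p): return S0+np.array(p)
E
python3 - <<'E'
from h import *
f=lambda x,y:(190+(x+.5)/4-.5,118+(y+.5)/4-.5)
for n,px,z in(("grip far end top",f(417,346),.156),("grip near end top",f(418,406),.156),("grip base-level mid",f(418,375),.137),("lip L",f(103,452),.082),("lip R",f(260,450),.082),("tail end L",f(391,197),.095),("tail end R",f(457,197),.095),("head R front",f(478,503),.104),("housing FL",f(45,307),.1),("housing BR",f(329,42),.1)):
    print(n,np.round((onz("top",px,z)-S0)*1000,1))
for q in([1,0,0,0],[0,1,0,0]):
  for p in(st(-.09,.14,.3),st(.055,.14,.226),st(.034,0,.137+.147),st(.034,.018,.137+.147+.09)):
    j=inverse_kinematics(p,q);print(q,None if j is None else np.round(j,2))
im=cv2.imread("pics/scene0.png");cv2.imwrite("pics/crop2.png",cv2.resize(im[190:330,310:480],None,fx=4,fy=4,interpolation=cv2.INTER_CUBIC))
for p in((.019,0,.156),(.049,0,.156),(.034,0,.137),(-.065,-.07,.012),(.235,-.07,.012)):print(p,proj("scene",st(*p)).round(1),((proj("scene",st(*p))-[310,190])*4).round())
E
```

```text
grip far end top [ 46.1  -0.8 156. ]
grip near end top [ 13.4  -1.8 156. ]
grip base-level mid [ 33.   -0.9 137. ]
lip L [ -5.4 179.5  82. ]
lip R [-3.2 90.3 82. ]
tail end L [141.6  17.4  95. ]
tail end R [142.  -20.3  95. ]
head R front [-34.2 -34.5 104. ]
housing FL [ 74.7 211.6 100. ]
housing BR [230.4  54.  100. ]
[1, 0, 0, 0] [ 0.27  0.06  2.04 -0.    1.04  1.84]
[1, 0, 0, 0] [ 0.21  0.39  1.79 -0.    0.96  1.78]
[1, 0, 0, 0] [-0.    0.25  1.85 -0.    1.04  1.57]
[1, 0, 0, 0] [ 0.03  0.18  1.77 -0.    1.2   1.6 ]
[0, 1, 0, 0] [ 0.27  0.06  2.04 -0.    1.04 -1.3 ]
[0, 1, 0, 0] [ 0.21  0.39  1.79 -0.    0.96 -1.36]
[0, 1, 0, 0] [-0.    0.25  1.85 -0.    1.04 -1.57]
[0, 1, 0, 0] [ 0.03  0.18  1.77 -0.    1.2  -1.54]
(0.019, 0, 0.156) [353.5 220.9] [174. 124.]
(0.049, 0, 0.156) [361.1 226.8] [205. 147.]
(0.034, 0, 0.137) [357.  229.8] [188. 159.]
(-0.065, -0.07, 0.012) [312.9 256.2] [ 12. 265.]
(0.235, -0.07, 0.012) [385.6 325. ] [302. 540.]
```

View pics/crop2.png

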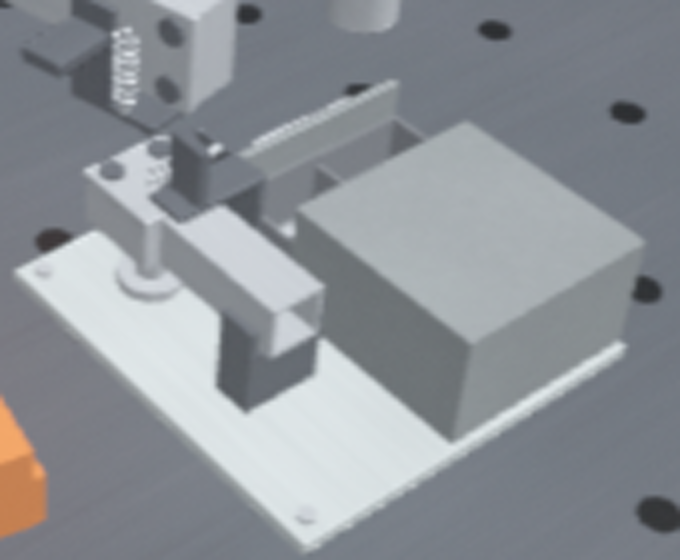

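The points agree within about 2 mm: grip at stand (33,-1), lip at x≈-4, so the drawer is about 60 mm open, and the tail at 142. The scene crop shows the same grip at (190,155), where I predicted it. Now I'll push the drawer.

Run:
```python
from h import *
move_gripper(0.0)
reach(st(-.04,.14,.38),Q)
move_straight(st(-.04,.14,.228),v=.2)
f0=np.array(sense()["ft_force"]);print("f0",f0)
move_straight(st(.030,.14,.228),v=.06)
x=.030
while x<.075:
    s=sense();d=np.array(s["ft_force"])-f0
    print(round(x,3),(np.array(s["tcp_pos"])-S0).round(4),d.round(1))
    if d[0]<-14: break
    x+=.003; move_straight(st(x,.14,.228),v=.03)
cv2.imwrite("pics/top1.png",camera("top")[:,:,::-1]);print(sense()["time_s"])
```

```text
f0 [ 0.32201726 -0.40529537  0.32763578]
0.03 [0.0301 0.1399 0.228 ] [-0.4  0.8 -0.9]
0.033 [0.0329 0.1399 0.2279] [-0.9  0.3 -0.4]
0.036 [0.0361 0.14   0.2279] [-1.7 -0.2 -0.8]
0.039 [0.0393 0.14   0.2279] [-0.8 -0.8 -1.5]
0.042 [0.0423 0.14   0.228 ] [-1.5 -0.6 -0.4]
0.045 [0.0453 0.14   0.228 ] [-1.  -0.  -0.4]
0.048 [0.0463 0.1401 0.228 ] [-10.9   0.2   6. ]
0.051 [0.0474 0.1401 0.2279] [-19.6  -0.2  12.2]
8.4833
```

Run:
```python
from h import *
move_straight(st(.02,.14,.228),v=.1)
move_straight(st(.02,.14,.38),v=.2)
move_gripper(.06)
reach(st(-.14,-.1,.40),Q)
im=camera("top");cv2.imwrite("pics/crop3.png",cv2.resize(im[118:268,190:340],None,fx=4,fy=4,interpolation=cv2.INTER_CUBIC)[:,:,::-1])
print(sense()["time_s"])
```

```text
11.9917
```

View pics/crop3.png

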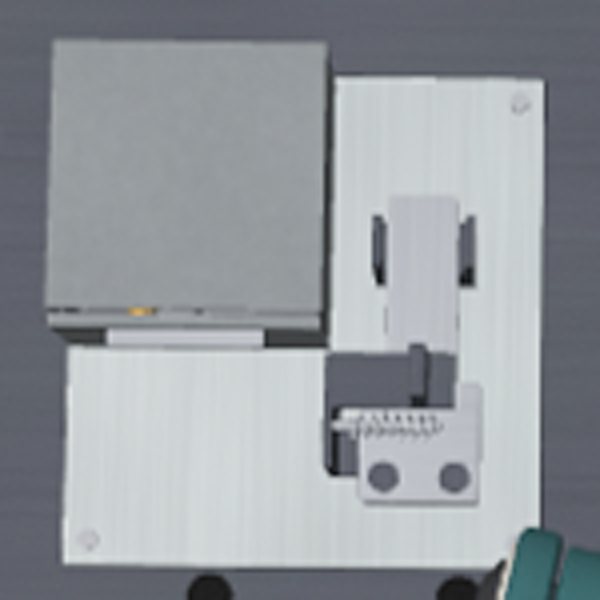

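The drawer is shut: its lip edge moved from crop y=450 to 348, about 58 mm, and the stop was felt. The tongue hasn't moved and the grip is at crop (418,375). Now I'll grasp and pull.

Run:
```python
from h import *
Y=-.001;Z=.137+.147
reach(st(.033,Y,.40),Q)
move_straight(st(.033,Y,Z),v=.15)
a=np.array(sense()["ft_force"])
move_gripper(0.0,45); dwell(.2)
s=sense();f0=np.array(s["ft_force"]);print("gap",s["finger_gap"],s["grip_force"],a.round(1),f0.round(1))
if not .008<s["finger_gap"]<.014: raise SystemExit("bad grasp")
y=Y
while y<.030:
    y+=.002; move_straight(st(.033,y,Z),v=.03)
    s=sense();d=np.array(s["ft_force"])-f0
    print(round(y,3),(np.array(s["tcp_pos"])-S0).round(4),d.round(1))
    if y>.01 and d[1]<-14: break
print(sense()["time_s"],s["finger_gap"])
im=camera("scene");cv2.imwrite("pics/crop4.png",cv2.resize(im[150:330,290:480],None,fx=3,fy=3,interpolation=cv2.INTER_CUBIC)[:,:,::-1])
```

```text
gap 0.00986358226793488 44.99978695996106 [ 0.5 -0.3  0.1] [ 0.  -1.5  0.2]
0.001 [0.033  0.0008 0.284 ] [-0.8 -1.7  0.8]
0.003 [0.033 0.003 0.284] [ 0.4 -1.3 -0.3]
0.005 [0.033  0.0051 0.284 ] [ 0.5 -2.1 -0.5]
0.007 [0.0329 0.0071 0.2839] [-1.2 -1.8  0.9]
0.009 [0.033  0.0091 0.284 ] [ 0.1 -1.9 -0.7]
0.011 [0.033  0.0111 0.284 ] [ 0.2 -2.4 -1.2]
0.013 [0.033  0.013  0.2839] [ 0.3 -2.  -1.5]
0.015 [0.033  0.015  0.2839] [ 0.3 -2.7 -1. ]
0.017 [0.033  0.0169 0.2839] [ 0.7 -3.3 -1. ]
0.019 [0.033  0.0189 0.2839] [ 0.1 -3.8 -1.7]
0.021 [0.0329 0.0204 0.2838] [-0.3 -5.6 -1.4]
0.023 [0.0328 0.0214 0.2837] [-0.3 -9.7 -1.9]
0.025 [0.0328 0.0223 0.2836] [ -1.1 -14.   -1.5]
0.027 [0.0327 0.0233 0.2835] [ -0.1 -17.3  -1.7]
18.2417 0.009621398573701607
```

View pics/crop4.png

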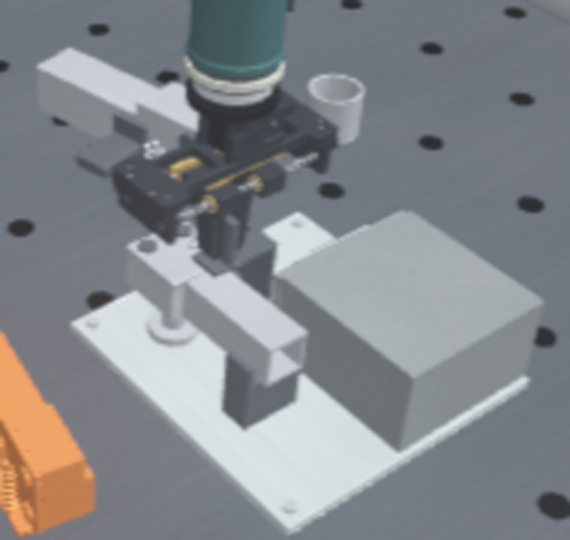

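The latch is at its stop: the pull force rose from about 5 to 17 N at 22 mm, and the picture shows the coupler still seated. I'll ease off the excess, then lift.

Run:
```python
from h import *
Z=.284
def rep(t):
    s=sense();print(t,(np.array(s["tcp_pos"])-S0).round(4),np.array(s["ft_force"]).round(1),np.array(s["moment"]).round(2),round(s["finger_gap"],4),round(s["time_s"],1));return s
move_straight(st(.033,.0225,Z),v=.03);dwell(.2);rep("eased")
for dz in(.005,.01,.02,.03,.045,.06,.083):
    move_straight(st(.033,.0225,Z+dz),v=.05)
    s=rep(dz)
    if abs(s["ft_force"][2])>25: print("stuck");break
dwell(.5);rep("end")
for n in("scene","top"): cv2.imwrite(f"pics/{n}5.png",camera(n)[:,:,::-1])
a=cv2.imread("pics/scene5.png")[120:330,290:480];b=cv2.imread("pics/top5.png")[95:305,170:360]
cv2.imwrite("pics/end.png",cv2.resize(np.hstack([a,b]),None,fx=2,fy=2,interpolation=cv2.INTER_CUBIC))
```

```text
eased [0.0329 0.0211 0.2838] [-0.2 -9.7 -2. ] [-1.93 -0.06  0.18] 0.0096 18.8
0.005 [0.0321 0.0213 0.2872] [ 0.6 -9.9 -7.6] [-1.84 -0.05  0.24] 0.0095 19.0
0.01 [0.0316 0.0213 0.2914] [-0.9 -9.6 -8.3] [-1.79  0.02  0.25] 0.01 19.3
0.02 [0.0318 0.0216 0.3016] [-0.9 -7.4 -7.8] [-1.56  0.05  0.12] 0.0098 19.6
0.03 [0.0325 0.0224 0.3132] [-1.7 -4.9 -4.8] [-1.05  0.45  0.1 ] 0.0097 20.0
0.045 [0.0333 0.0231 0.3297] [-0.   0.8 -8.5] [-0.03  0.01  0.04] 0.0099 20.4
0.06 [0.0333 0.0225 0.3448] [-0.1 -0.5 -7.7] [-0.01  0.04  0.01] 0.0097 20.9
0.083 [0.033  0.0225 0.3674] [ 0.5 -0.4 -7.9] [-0.02  0.07  0.05] 0.0097 21.5
end [0.033  0.0225 0.3669] [ 0.6 -0.1 -9. ] [-0.02 -0.01 -0.01] 0.0098 22.0
```

View pics/end.png

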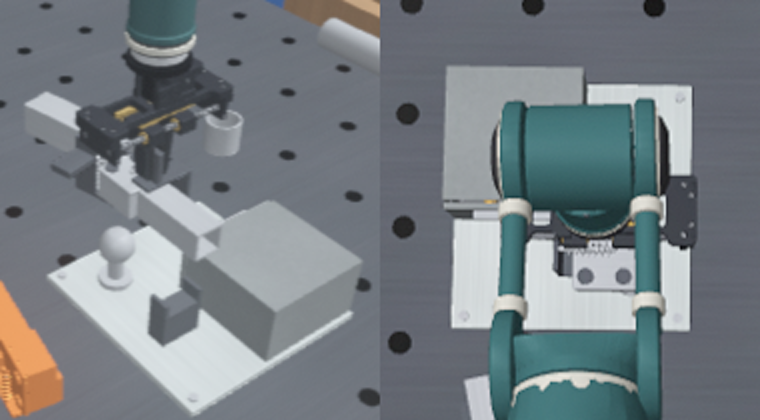

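The coupler hangs level, clear of the bare ball and the saddle. The load is 8–9 N, which is all its weight, and the drawer lip is still in the shut position. I'll centre it over the ball gently and hand in.

Run:
```python
from h import *
move_straight(st(.033,.002,.367),v=.03);dwell(1.0)
s=sense();print((np.array(s["tcp_pos"])-S0).round(4),s["ft_force"].round(1),s["finger_gap"],s["grip_force"],s["time_s"])
print(close_job())
```

```text
[0.033 0.002 0.367] [ 0.9  0.1 -7.4] 0.009388860735005704 44.987552147358656 23.9333
the job is handed in; nothing more can be done
None
```

The job is handed in at 23.9 s: I pushed the drawer home, pulled the latch to its stop with the coupler still seated, and lifted the tongue; at hand-in the gripper held it level over the ball, about 8 cm up, and nothing came near the carton, square or offcut; no verdict was returned.

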